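# Clear measured spacers off the surface plate

## Robot

A 6-joint arm with a two-finger parallel gripper is mounted at the origin on the work surface. World frame = base frame: x ahead of the robot, y to its left, z up, the work surface at z = 0. Lengths are in m, angles in degrees, forces in N, time in s.
With the tool pointing down it reaches from about 0.375 to 0.9 m from the base axis. Payload 3.1 kg.
Tool frame: the origin (TCP) lies on the centre line of the jaws, within the pads' length; the fingertips stand 25 mm ahead of it and the grasp point (between the pads) lies 6 mm ahead of it; z points along the fingers, y is the line along which they close (so a half turn about z gives the same grasp; the last joint's range is limited). The gripper opens to 87 mm and grips with 3 to 60 N. Pads are 19 mm wide; open, the fingers measure 117 mm over their backs; the gripper's body (75 mm by 190 mm) begins 51 mm behind the grasp point.
Start: joints at [-80.472, 30.224, 82.088, -0, 67.689, -10.227], TCP at [0.211, -0.588, 0.208] pointing down, gripper open.
Joint ranges: [-176.69, 176.69], [-43.24, 126.21], [12.49, 139.97], [-82, 262], [0, 151.66], [-163.58, 163.58]. Speed limits (degrees/s): [159.86, 159.86, 180, 180, 180, 180].

## Interface

Orientations are given as a 3x3 rotation matrix whose columns are the frame's x, y, z axes.
In Python, from rig import * gives the robot as it stands.
- The arm moves only by the tool step_arm, never from a script. Its argument "steps" is a list of rows, each a list of 7 numbers: the shift along the tool's x, y, z normalised to -1 to 1, where 1 is 0.3 m, then the turn, a rotation vector about the tool's x, y, z normalised to -1 to 1, where 1 is 45 degrees, then the gripper's target within -1 to 1 (shut at 1, half-way at 0, fully open at -1). A call has 1 to 8 rows; each row is the pose to reach, as a shift and turn from the pose commanded when the call began, along the tool's axes at that moment; what a row does not reach only later rows make up. A row lasts 1/12 s, in which the tool goes at most 41.7 mm and 7.16 degrees, less where a joint would pass 70% of its speed; a pose out of reach is approached as far as the arm can. A call with a number of a shift or a turn outside -1 to 1 is refused whole. A call with a gripper value outside its range is refused whole. The fingers move at their own pace and stop on an object; the grip force is fixed at half the most. Time passes only in rows, so rows that repeat a pose let the fingers close. It gives the time, the measured TCP pose, the force, the opening and the grip force at its end, in the units of the state.
- read_state(): the state, without advancing time (a new reading comes with each control period).
- capture(name): name is "scene" or "top" or "wrist"; returns a dict with "image" (480x640x3 uint8, red, green, blue), "vertical_fov" (degrees; the focal length in pixels is half the picture's height over the tangent of half this angle, whatever the lens; pixels are square), "cx", "cy" (the principal point, pixels), "k1" (the pictures are not rectified: a ray, as slopes to the right and down, at radius r is drawn at 1 + k1 r^2 times it, then the intrinsics apply), "world_from_camera" (4x4, takes a point from camera to world coordinates); the wrist camera has in their place "T_tool_cam" (4x4, takes a point from camera to tool coordinates, whose origin is the TCP and whose axes are the flange's). Camera axes: x right, y down, z forward; pixel columns grow to the right and rows downward; lengths in m; the calibration is good to about 2 mm. A picture is of the moment at which its call begins: read the wrist's pose just before it. There is no depth.
- hand_in(): hands the job in; it is judged then, once.
The state is a dict: "time_s": time; "joint_positions": joint angles; "qvel": joint speeds; "tau": joint torques, N m; "position": TCP position; "tcp_rot": TCP orientation; "force": force on the tool from outside, world axes, zero at the start; "moment": the same for the moment, N m; "opening": opening from 0.0 (shut) to 1.0 (fully open); "grasp_force": force on a finger pad.
Only numpy, scipy, OpenCV 4.12 (cv2) and the standard library are available. Lean on these libraries where they do the work, as an engineer would, in place of code of your own. Each camera call takes 0.05 s, during which the arm holds its last target. There are 200 camera calls.

## Task

The three small spacer bushes on the granite surface plate have been measured: sweep them across the plate with your fingertips and over its edge, so that all three fall into the open wooden tray that stands against the plate. Only push them, lightly: do not pinch, press down on or pick up any of them. Leave the tray, the big setting ring, the drilled steel block and the black case where they are.

Things in the scene. Friction and masses are not known exactly. Their poses are not given: they have to be found in the camera images.
- plate: dark granite surface plate, a 50 mm thick slab on 10 mm rubber feet, 250 mm along its own x, 400 mm along its own y, its flat top 60 mm above the work surface; does not move; origin at the centre of its underside, z up. Its two short (250 mm) edges lie at y = -200 and y = +200 mm in its frame
- tray: open wooden tray, 170 mm along its x, 120 mm along its y, walls 6 mm thick, rim 42 mm above the work surface (18 mm below the plate's top), black rubber inner floor at 8 mm; 0.8 kg, loose, standing squarely against a short edge of the plate, left or right, up to 35 mm off the middle of that edge, with a gap of 3 mm; origin at the centre of its underside, axes parallel to the plate's
- spacer_a: small plain steel spacer bush (a short tube), 26 mm outside, 14 mm bore, 16 mm high, about 47 g, standing on its flat face, loose, on the granite plate; origin at the centre of its underside, z axis along its bore. All three spacers are alike
- spacer_b: small plain steel spacer bush (a short tube), 26 mm outside, 14 mm bore, 16 mm high, about 47 g, standing on its flat face, loose, on the granite plate; origin at the centre of its underside, z axis along its bore. All three spacers are alike
- spacer_c: small plain steel spacer bush (a short tube), 26 mm outside, 14 mm bore, 16 mm high, about 47 g, standing on its flat face, loose, on the granite plate; origin at the centre of its underside, z axis along its bore. All three spacers are alike
- setting_ring: big setting ring gauge, steel with a darker band, 53 mm outside, 25 mm bore, 16 mm high, about 0.2 kg, loose, lying flat on the far half of the plate; origin at the centre of its underside; to be left alone
- gauge_block: steel set-up block with drilled holes, 50 mm along its own x, 75 mm along its own y, 25 mm high, about 0.6 kg, loose, on the far half of the plate; origin at the centre of its underside; to be left alone
- case: shut black instrument case with a red latch, 200 mm along its own x, 120 mm along its own y, 40 mm high (20 mm lower than the plate's top), about 0.9 kg, loose, standing on the work surface against the short edge of the plate opposite the tray; origin at the centre of its underside; to be left alone
Things that resemble listed ones, but are neither listed nor needed, are in the scene too. What is shaped like the spacer_b but blue or orange is not meant.

How it is judged:
By the outcome, as a careful person would: the job done as asked, in the order asked, and still so for the second after the job is handed in, with the robot touching nothing.
It also fails if it takes over 61 s, if anything falls off the work surface, if the arm or the gripper's body presses on something with over 40 N, if the wrist force passes 120 N, or if a joint passes its speed limit or range.

## Working session

There is one attempt and no reset: what is moved stays moved. The work goes in short steps, Python scripts to look and compute and a tool call to move; the robot and the scene stay as the last step left them, time stands still between calls to the robot, and variables do not carry over. Pictures are saved under pics/ and viewed, at most 10 in all, crops included, and the job is handed in when it is done.

Besides the shell and the picture viewer there is one more tool, called after "Call:" as a command line: name --pt "numbers of a row" for each row, then --argument value for the rest. step_arm: Moves the arm, as the interface text tells. Scaled input: -1 to 1 covers 0.3 m each way for a shift and 45 degrees each way for a turn. Its arguments: {"type":"object","properties":{"steps":{"type":"array"}},"required":["steps"]}

```bash
mkdir -p pics; cat > h.py <<'E'
from rig import *
import numpy as np, cv2
def snap(n,f):
    s=read_state(); c=capture(n); cv2.imwrite(f,c["image"][:,:,::-1]); c["state"]=s
    np.save(f.replace('.png','.npy'),c,allow_pickle=True); return c
def T(c):
    if "world_from_camera" in c: return np.array(c["world_from_camera"])
    M=np.eye(4); M[:3,:3]=c["state"]["tcp_rot"]; M[:3,3]=c["state"]["position"]; return M@np.array(c["T_tool_cam"])
def px2w(c,uv,z):
    f=240/np.tan(np.radians(c["vertical_fov"])/2)
    d=(np.array(uv,float)-[c["cx"],c["cy"]])/f; u=d.copy()
    for _ in range(30): u=d/(1+c["k1"]*(u@u))
    M=T(c); r=M[:3,:3]@[u[0],u[1],1]; o=M[:3,3]; return (o+r*(z-o[2])/r[2])[:2]
E
python3 - <<'E'
from h import *
for n in("top","scene"):
    c=snap(n,f"pics/{n}0.png"); print(n,T(c)[:3,3].round(3),c["vertical_fov"],c["k1"])
s=read_state(); print(s["time_s"],np.round(s["tcp_rot"],3))
E
```

```text
top [0.345 0.013 0.831] 57.80756371749258 -0.07053310085139415
scene [0.798 0.534 0.761] 44.06560074904032 0.043086152308640886
0.1 [[ 0.941  0.338 -0.   ]
 [ 0.338 -0.941  0.002]
 [ 0.    -0.002 -1.   ]]
```

View pics/top0.png

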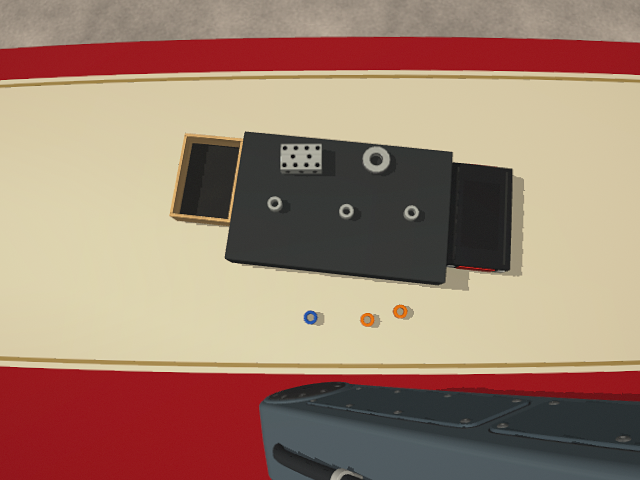

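View pics/scene0.png

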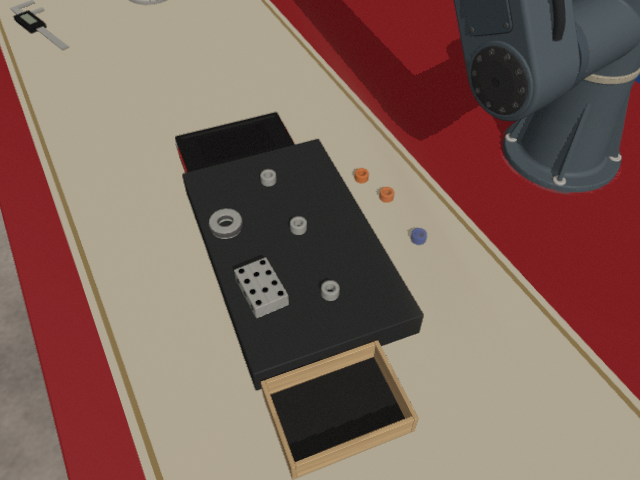

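The top view shows the tray at the left of the plate, around (205,178). The three steel spacers are at (275,204), (347,211) and (411,213), the ring is at (376,159), the block at (301,158), and the case is on the right. The scene view agrees with this.

```bash
python3 - <<'E'
from h import *
c=np.load("pics/top0.npy",allow_pickle=True).item()
g=cv2.cvtColor(c["image"],cv2.COLOR_RGB2GRAY)
print(np.round(T(c),2))
for n,(u,v),r in(("s1",(275,204),12),("s2",(347,211),12),("s3",(411,213),12),("ring",(376,159),18)):
    m=np.zeros_like(g); m[v-r:v+r,u-r:u+r]=(g[v-r:v+r,u-r:u+r]>105)*255
    k=max(cv2.findContours(m,cv2.RETR_EXTERNAL,cv2.CHAIN_APPROX_NONE)[0],key=cv2.contourArea)
    (x,y),rad=cv2.minEnclosingCircle(k); x0,y0,w,h=cv2.boundingRect(k)
    e=[px2w(c,(x-rad,y),.072),px2w(c,(x+rad,y),.072)]
    print(n,(round(x,1),round(y,1)),w,h,px2w(c,(x,y),.072).round(4),"dia",np.linalg.norm(e[0]-e[1]).round(4))
for n,uv,z in(("plateTL",(245,132),.06),("TR",(452,152.5),.06),("BR",(445,280),.06),("BL",(226,258),.06),("trTL",(186,134),.042),("trBL",(171,216),.042),("trBR",(229,223),.042),("blkTL",(282,144),.085),("blkTR",(322,144),.085),("blkBR",(322,169),.085),("blkBL",(280,168),.085)):
    print(n,px2w(c,uv,z).round(4))
# zoom
cv2.imwrite("pics/z.png",cv2.resize(c["image"][120:300,160:460,::-1],None,fx=2.6,fy=2.6,interpolation=cv2.INTER_CUBIC))
E
```

```text
[[ 0.   -0.98  0.19  0.34]
 [-1.   -0.    0.02  0.01]
 [-0.02 -0.19 -0.98  0.83]
 [ 0.    0.    0.    1.  ]]
s1 (274.1, 202.6) 15 14 [0.5556 0.1207] dia 0.0259
s2 (346.0, 211.0) 15 14 [ 0.5398 -0.0096] dia 0.0262
s3 (410.6, 212.4) 15 15 [ 0.5373 -0.1256] dia 0.0271
ring (375.8, 159.0) 27 26 [ 0.6388 -0.065 ] dia 0.0494
plateTL [0.6994 0.1824]
TR [ 0.6567 -0.2103]
BR [ 0.4169 -0.185 ]
BL [0.4557 0.2069]
trTL [0.7051 0.3041]
trBL [0.5384 0.3212]
trBR [0.5246 0.2089]
blkTL [0.6634 0.1074]
blkTR [0.663 0.034]
blkBR [0.6147 0.0337]
blkBL [0.617  0.1099]
```

View pics/z.png

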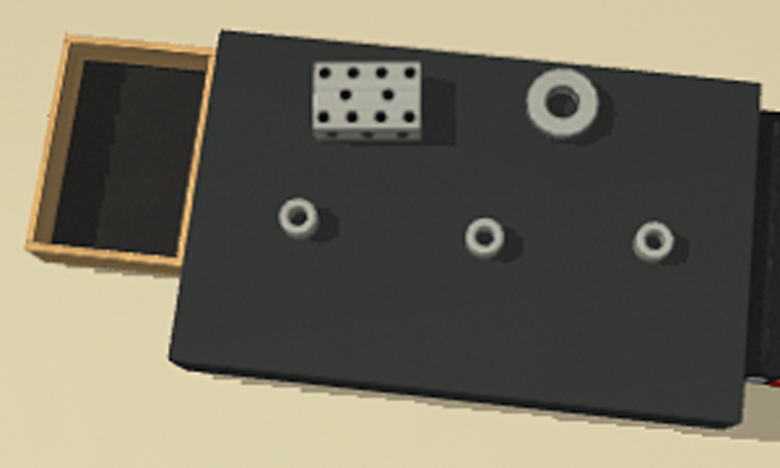

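Call:
step_arm --pt "0.9 -0.85 0 0 0 -0.72 0.68" --pt "0.9 -0.85 0 0 0 -0.72 0.68" --pt "0.9 -0.85 0 0 0 -0.72 0.68" --pt "0.9 -0.85 0 0 0 -0.72 0.68" --pt "0.9 -0.85 0 0 0 -0.72 0.68" --pt "0.9 -0.85 0 0 0 -0.72 0.68" --pt "0.9 -0.85 0 0 0 -0.72 0.68" --pt "0.9 -0.85 0 0 0 -0.72 0.68"

```text
time_s: 0.77
position: [0.3623, -0.2888, 0.2075]
tcp_rot: [[0.614, 0.789, -0.0], [0.789, -0.614, 0.001], [0.0, -0.001, -1.0]]
force: [1.5, 0.4, 0.5]
opening: 0.475
grasp_force: 0.0
```

```bash
cat > plan.py <<'E'
import sys
from h import *
from scipy.spatial.transform import Rotation as Ro
C=np.array([.557,-.002]); e=np.array([.104,.9946]); n=np.array([.9946,-.104])
s,t,z=map(float,sys.argv[1:4]); st=read_state(); R=np.array(st["tcp_rot"]); p=np.array(st["position"])
G=np.column_stack([[*e,0],[*n,0],[0,0,-1]])
print("st",np.round([(p[:2]-C)@e,(p[:2]-C)@n,p[2]],4),"open",st["opening"],"t",st["time_s"],"F",np.round(st["force"],1))
print("shift",(R.T@(np.r_[C+s*e+t*n,z]-p)/.3).round(3),"turn",(Ro.from_matrix(R.T@G).as_rotvec(degrees=True)/45).round(3))
E
python3 plan.py .084 -.014 .16
```

```text
st [-0.3055 -0.1639  0.2075] open 0.47486213763228574 t 0.7667 F [1.5 0.4 0.5]
shift [ 1.366 -0.262  0.159] turn [-0.001 -0.    -0.709]
```

Call:
step_arm --pt "0.98 -0.19 0 0 0 -0.71 0.68" --pt "0.98 -0.19 0 0 0 -0.71 0.68" --pt "0.98 -0.19 0 0 0 -0.71 0.68" --pt "0.98 -0.19 0 0 0 -0.71 0.68" --pt "0.98 -0.19 0 0 0 -0.71 0.68" --pt "0.98 -0.19 0 0 0 -0.71 0.68" --pt "0.98 -0.19 0 0 0 -0.71 0.68" --pt "0.98 -0.19 0 0 0 -0.71 0.68"

```text
time_s: 1.43
position: [0.4992, -0.0185, 0.2076]
tcp_rot: [[0.098, 0.995, 0.002], [0.995, -0.098, 0.002], [0.002, 0.001, -1.0]]
force: [0.8, -0.0, 0.5]
opening: 0.161
grasp_force: 0.0
```

```bash
python3 plan.py .084 -.014 .15
```

```text
st [-0.0224 -0.0558  0.2076] open 0.16129295738993626 t 1.4333 F [ 0.8 -0.   0.5]
shift [0.353 0.141 0.193] turn [ 0.002 -0.003  0.008]
```

Call:
step_arm --pt "0.353 0.141 0.19 0 0 0.008 0.68" --pt "0.353 0.141 0.19 0 0 0.008 0.68" --pt "0.353 0.141 0.19 0 0 0.008 0.68" --pt "0.353 0.141 0.19 0 0 0.008 0.68" --pt "0.353 0.141 0.19 0 0 0.008 0.68" --pt "0.353 0.141 0.19 0 0 0.008 0.68"

```text
time_s: 1.93
position: [0.5496, 0.0768, 0.1503]
tcp_rot: [[0.108, 0.994, -0.002], [0.994, -0.108, -0.001], [-0.001, -0.002, -1.0]]
force: [-0.0, -0.2, 0.6]
opening: 0.159
grasp_force: 0.0
```

```bash
python3 plan.py .084 -.014 .09; python3 -c "
from h import *
c=snap('wrist','pics/w1.png')"
```

```text
st [ 0.0776 -0.0155  0.1503] open 0.15873762362931715 t 1.9333 F [-0.  -0.2  0.6]
shift [0.022 0.005 0.201] turn [-0.002  0.001 -0.005]
```

View pics/w1.png

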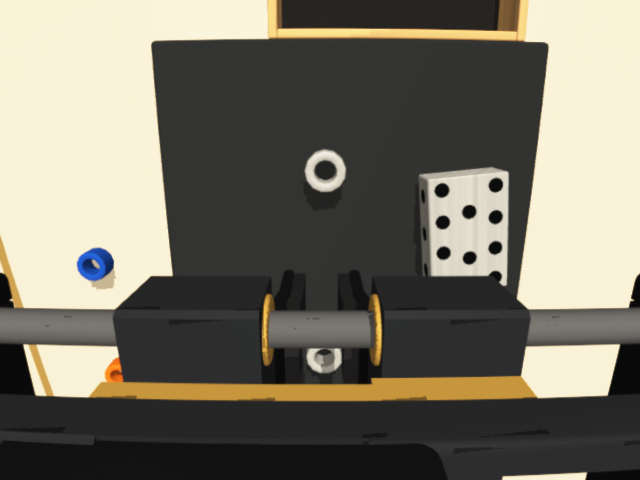

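The wrist view shows s1 straight ahead of the jaw gap, at (325,171), with s2 well behind at (323,360). I'm going down now.

Call:
step_arm --pt "0.022 0.005 0.1 0 0 0 0.68" --pt "0.022 0.005 0.17 0 0 0 0.68" --pt "0.022 0.005 0.2 0 0 0 0.68" --pt "0.022 0.005 0.2 0 0 0 0.68" --pt "0.022 0.005 0.2 0 0 0 0.68"

```text
time_s: 2.4
position: [0.5526, 0.0825, 0.0913]
tcp_rot: [[0.111, 0.994, 0.0], [0.994, -0.111, -0.0], [-0.0, 0.0, -1.0]]
force: [0.0, -0.2, -0.3]
opening: 0.158
grasp_force: 0.0
```

```bash
python3 plan.py .202 0 .09
```

```text
st [ 0.0836 -0.0131  0.0913] open 0.15848731573379884 t 2.4 F [ 0.  -0.2 -0.3]
shift [0.395 0.041 0.004] turn [ 0.     0.    -0.008]
```

Call:
step_arm --pt "0.02 0 0 0 0 0 0.68" --pt "0.04 0.003 0 0 0 0 0.68" --pt "0.06 0.006 0 0 0 0 0.68" --pt "0.09 0.01 0 0 0 0 0.68" --pt "0.12 0.014 0 0 0 0 0.68" --pt "0.15 0.018 0 0 0 0 0.68" --pt "0.18 0.022 0 0 0 0 0.68" --pt "0.21 0.026 0 0 0 0 0.68"

```text
time_s: 3.07
position: [0.5673, 0.1468, 0.0906]
tcp_rot: [[0.108, 0.994, 0.0], [0.994, -0.108, 0.0], [0.0, 0.0, -1.0]]
force: [0.2, -0.1, 0.5]
opening: 0.157
grasp_force: 0.0
```

Call:
step_arm --pt "0.035 0.004 0 0 0 0 0.68" --pt "0.07 0.008 0 0 0 0 0.68" --pt "0.11 0.012 0 0 0 0 0.68" --pt "0.15 0.016 0 0 0 0 0.68" --pt "0.19 0.02 0 0 0 0 0.68" --pt "0.19 0.02 0 0 0 0 0.68" --pt "0.19 0.02 0 0 0 0 0.68"

```text
time_s: 3.65
position: [0.5793, 0.2023, 0.0905]
tcp_rot: [[0.107, 0.994, 0.0], [0.994, -0.107, -0.0], [-0.0, 0.0, -1.0]]
force: [1.0, 0.1, -0.1]
opening: 0.158
grasp_force: 0.0
```

```bash
python3 plan.py -.047 -.016 .15;  python3 -c "
from h import *
c=snap('wrist','pics/w2.png')
c=snap('top','pics/t2.png');cv2.imwrite('pics/t2z.png',np.vstack([cv2.imread('pics/w2.png'),cv2.resize(c['image'][120:300,160:460,::-1],(640,384))])[::1,::1][300-300:, :])
import cv2 as k
a=k.imread('pics/w2.png');b=k.resize(c['image'][120:300,160:460,::-1],(480,288)); a=k.resize(a,(320,240))
o=np.zeros((288,800,3),np.uint8);o[:240,:320]=a;o[:,320:]=b;k.imwrite('pics/v2.png',o)"
```

```text
st [0.2055 0.0009 0.0905] open 0.1582363222350665 t 3.65 F [ 1.   0.1 -0.1]
shift [-0.842 -0.054 -0.198] turn [ 0.     0.    -0.004]
```

View pics/v2.png

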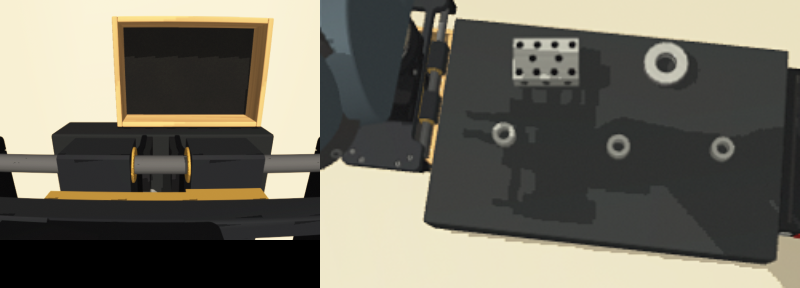

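Spacer 1 still appears at its original place, (274,204) in the full frame, although the fingers passed it. I need to know why before I push again.

```bash
python3 -c "
from h import *
c=snap('scene','pics/s2.png')
cv2.imwrite('pics/s2z.png',cv2.resize(c['image'][120:480,150:550,::-1],(800,720))[:600] if 0 else cv2.resize(c['image'][130:430,150:550,::-1],(800,600)))
c=np.load('pics/t2.npy',allow_pickle=True).item(); g=cv2.cvtColor(c['image'],7)
for u,v in((275,204),(347,211),(411,213)):
    m=np.zeros_like(g); m[v-14:v+14,u-14:u+14]=(g[v-14:v+14,u-14:u+14]>95)*255
    k=max(cv2.findContours(m,0,1)[0],key=cv2.contourArea); (x,y),r=cv2.minEnclosingCircle(k); print(x,y,r,px2w(c,(x,y),.072))
"
```

```text
274.21429443359375 203.2142791748047 7.5085978507995605 [0.55448083 0.12037167]
346.0 211.0 7.280210018157959 [ 0.53979814 -0.00957308]
410.7727355957031 212.31817626953125 7.420469760894775 [ 0.5374084  -0.12594907]
```

View pics/s2z.png

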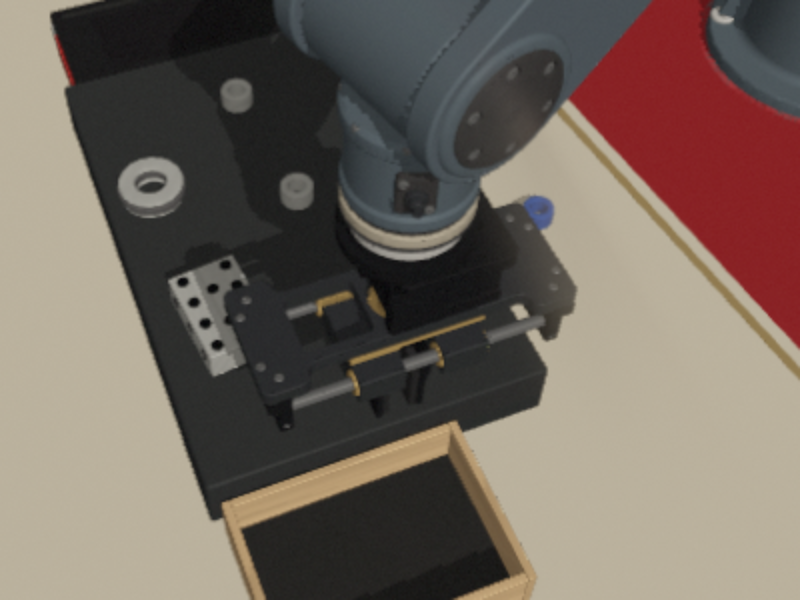

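```bash
python3 - <<'E'
from h import *
def proj(c,p):
    q=np.linalg.inv(T(c))@[*p,1]; u=q[:2]/q[2]; f=240/np.tan(np.radians(c["vertical_fov"])/2)
    return (u*(1+c["k1"]*(u@u))*f+[c["cx"],c["cy"]]).round(1)
S=np.load('pics/s2.npy',allow_pickle=True).item();t=np.load('pics/t2.npy',allow_pickle=True).item();w=np.load('pics/w2.npy',allow_pickle=True).item()
st=read_state(); p=np.array(st["position"]);R=np.array(st["tcp_rot"])
imgs={}
for n,c in(("s",S),("t",t),("w",w)):
    im=c["image"][:,:,::-1].copy()
    for y in(-.0145,.0145):
      for z in (.025,.0,-.03):
        q=proj(c,p+R@[0,y*1.0,z]); print(n,y,z,q); cv2.circle(im,tuple(int(v) for v in q),2,(0,0,255) if z>0 else (0,255,0) if z==0 else (255,0,0),-1)
    imgs[n]=im
# known checks
print("plate edge in scene",[proj(S,(*v,.06)) for v in((.6994,.1824),(.4557,.2069))],"spacers",[proj(S,(*v,.076)) for v in((.5398,-.0096),(.5373,-.1256))])
print("T_tool_cam",np.round(w["T_tool_cam"],3).tolist(), "joints",np.round(st["joint_positions"],2))
a=cv2.resize(imgs["s"][230:380,270:470],(400,300));b=cv2.resize(imgs["t"][100:250,130:330],(400,300));d=cv2.resize(imgs["w"][180:480,120:520],(400,300))
cv2.imwrite("pics/chk.png",np.vstack([np.hstack([a,b]),np.hstack([d,d*0])]))
E
```

```text
s -0.0145 0.025 [354.5 339. ]
s -0.0145 0.0 [355.5 329.2]
s -0.0145 -0.03 [356.7 316.9]
s 0.0145 0.025 [334.4 346. ]
s 0.0145 0.0 [334.9 336.3]
s 0.0145 -0.03 [335.5 324.1]
t -0.0145 0.025 [230.4 199. ]
t -0.0145 0.0 [227.2 195.1]
t -0.0145 -0.03 [223.  190.1]
t 0.0145 0.025 [232.9 184. ]
t 0.0145 0.0 [229.7 179.7]
t 0.0145 -0.03 [225.7 174.1]
w -0.0145 0.025 [290.8 264.4]
w -0.0145 0.0 [287.  282.5]
w -0.0145 -0.03 [281.1 311.3]
w 0.0145 0.025 [345.8 264.5]
w 0.0145 0.0 [349.  282.6]
w 0.0145 -0.03 [354.  311.5]
plate edge in scene [array([256. , 371.6]), array([423.8, 311.6])] spacers [array([299.6, 221.2]), array([269.4, 173.7])]
T_tool_cam [[0.001, -0.965, -0.263, 0.071], [1.0, 0.0, 0.001, 0.001], [-0.001, -0.263, 0.965, -0.177], [0.0, 0.0, 0.0, 1.0]] joints [ 8.720e+00  3.779e+01  8.947e+01 -2.000e-02  5.278e+01  1.500e+01]
```

View pics/chk.png

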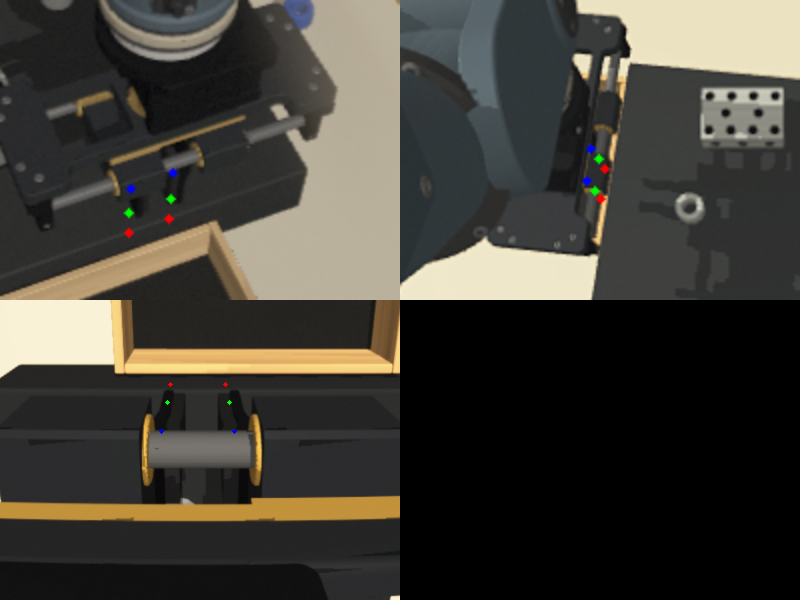

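The wrist view shows the real fingertips ending well short of the projected 25 mm tip (red dots). They passed above the 16 mm spacer, so they reach less than about 14 mm ahead of the TCP. I'll go back and work at TCP z ≈ 0.077, which still keeps the tips at least 2.5 mm off the plate.

Call:
step_arm --pt "0 0 -0.12 0 0 0 0.68" --pt "-0.12 -0.02 -0.13 0 0 0 0.68" --pt "-0.25 -0.04 -0.13 0 0 0 0.68" --pt "-0.37 -0.053 -0.13 0 0 0 0.68" --pt "-0.405 -0.053 -0.13 0 0 0 0.68" --pt "-0.405 -0.053 -0.08 0 0 0 0.68" --pt "-0.405 -0.053 -0.02 0 0 0 0.68" --pt "-0.405 -0.053 0 0 0 0 0.68"

```text
time_s: 4.47
position: [0.549, 0.0815, 0.0891]
tcp_rot: [[0.111, 0.994, -0.003], [0.994, -0.111, 0.0], [-0.0, -0.003, -1.0]]
force: [-0.3, 0.2, -0.1]
opening: 0.161
grasp_force: 0.0
```

```bash
python3 plan.py .084 -.015 .077
```

```text
st [ 0.0822 -0.0166  0.0891] open 0.1614764622363944 t 4.4667 F [-0.3  0.2 -0.1]
shift [0.006 0.005 0.04 ] turn [-0.004  0.    -0.009]
```

Call:
step_arm --pt "0 0.003 0.01 0 0 0 0.68" --pt "0 0.003 0.02 0 0 0 0.68" --pt "0 0.003 0.03 0 0 0 0.68" --pt "0 0.003 0.038 0 0 0 0.68" --pt "0 0.003 0.038 0 0 0 0.68" --pt "0 0.003 0.038 0 0 0 0.68"

```text
time_s: 4.97
position: [0.5513, 0.0825, 0.0795]
tcp_rot: [[0.109, 0.994, 0.0], [0.994, -0.109, 0.0], [0.0, 0.0, -1.0]]
force: [0.6, 0.7, -0.3]
opening: 0.16
grasp_force: 0.0
```

```bash
python3 plan.py .202 0 .077;python3 -c "
from h import *
c=snap('scene','pics/s3.png')
cv2.imwrite('pics/s3z.png',cv2.resize(c['image'][200:380,250:450,::-1],(660,594)))"
```

```text
st [ 0.0835 -0.0145  0.0795] open 0.15992606938463677 t 4.9667 F [ 0.6  0.7 -0.3]
shift [0.395 0.046 0.008] turn [ 0.001 -0.    -0.006]
```

View pics/s3z.png

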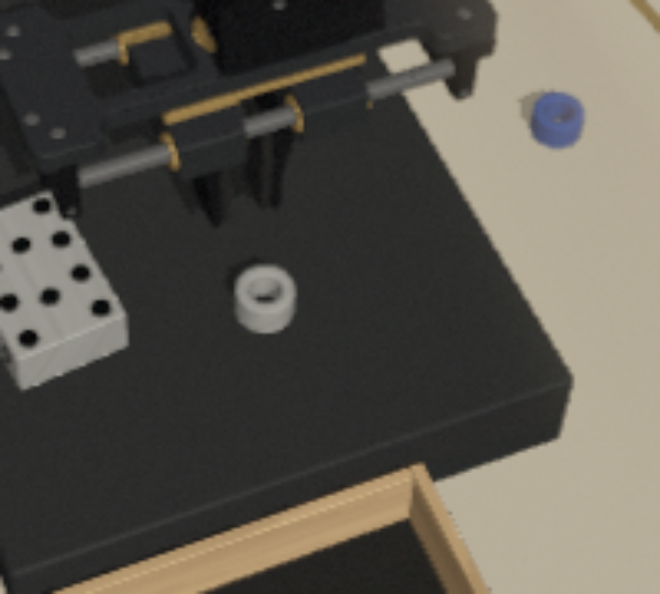

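```bash
python3 - <<'E'
from h import *
S=np.load('pics/s3.npy',allow_pickle=True).item(); st=S["state"]; p=np.array(st["position"]);R=np.array(st["tcp_rot"])
f=240/np.tan(np.radians(S["vertical_fov"])/2)
for z in(.025,.02,.015,.01,.005,0):
    o=[]
    for x in(0,.0095):
      for y in(.0145,-.0145):
        q=np.linalg.inv(T(S))@[*(p+R@[x,y,z]),1];u=q[:2]/q[2];o.append((u*(1+S["k1"]*(u@u))*f+[S["cx"],S["cy"]]-[250,200])*3.3)
    print(z,np.round(o).tolist())
E
```

```text
0.025 [[204.0, 258.0], [264.0, 239.0], [212.0, 275.0], [272.0, 255.0]]
0.02 [[204.0, 252.0], [265.0, 233.0], [212.0, 268.0], [273.0, 249.0]]
0.015 [[204.0, 245.0], [265.0, 226.0], [212.0, 262.0], [273.0, 242.0]]
0.01 [[204.0, 238.0], [265.0, 219.0], [212.0, 255.0], [273.0, 235.0]]
0.005 [[204.0, 232.0], [265.0, 212.0], [212.0, 248.0], [274.0, 228.0]]
0 [[204.0, 225.0], [266.0, 205.0], [212.0, 241.0], [274.0, 222.0]]
```

```bash
python3 - <<'E'
from h import *
from scipy.optimize import least_squares
w=np.load('pics/w1.npy',allow_pickle=True).item()
print(w["state"]["position"],w["vertical_fov"],w["k1"],T(w)[:3,3])
# z offset scan: apparent plate edge width (0.25), tray inner etc
for dz in(0,.01,.02,.03):
    a,b=px2w(w,(155,43),.06-dz),px2w(w,(546,45),.06-dz); print(dz,"edge",np.linalg.norm(a-b).round(4),a.round(3),b.round(3),"s1 top ctr",px2w(w,(325.5,171),.074-dz).round(4),"blk corners",[px2w(w,q,.085-dz).round(4).tolist() for q in((507,170),(421,176))],"s2",px2w(w,(324,357),.074-dz).round(4))
print("top view: s1 .5545 .1205; TL .6994 .1824; BL .4557 .2069")
E
```

```text
[0.54964891 0.07676403 0.15028338] 61.114716582489024 -0.06022048372451268 [0.55881458 0.14780517 0.32739162]
0 edge 0.2431 [0.462 0.207] [0.703 0.18 ] s1 top ctr [0.5581 0.1178] blk corners [[0.6668, 0.1084], [0.6146, 0.1101]] s2 [ 0.5433 -0.0126]
0.01 edge 0.2522 [0.458 0.209] [0.709 0.182] s1 top ctr [0.5581 0.1166] blk corners [[0.6713, 0.1068], [0.6169, 0.1086]] s2 [ 0.5427 -0.019 ]
0.02 edge 0.2612 [0.454 0.211] [0.714 0.183] s1 top ctr [0.558  0.1154] blk corners [[0.6757, 0.1052], [0.6193, 0.107]] s2 [ 0.5421 -0.0253]
0.03 edge 0.2703 [0.451 0.213] [0.719 0.184] s1 top ctr [0.558  0.1143] blk corners [[0.6802, 0.1036], [0.6216, 0.1055]] s2 [ 0.5415 -0.0316]
top view: s1 .5545 .1205; TL .6994 .1824; BL .4557 .2069
```

Pose readings agree with the wrist camera, so the fingers really are shorter than stated. Next I'll lower in small steps over bare plate and watch the force.

Call:
step_arm --pt "0 0 0.005 0 0 0 0.68" --pt "0 0 0.01 0 0 0 0.68" --pt "0 0 0.015 0 0 0 0.68" --pt "0 0 0.015 0 0 0 0.68"

```text
time_s: 5.35
position: [0.5509, 0.0823, 0.0745]
tcp_rot: [[0.109, 0.994, -0.001], [0.994, -0.109, 0.0], [-0.0, -0.001, -1.0]]
force: [-0.4, 0.1, 0.2]
opening: 0.157
grasp_force: 0.0
```

Call:
step_arm --pt "0 0 0.005 0 0 0 0.68" --pt "0 0 0.01 0 0 0 0.68" --pt "0 0 0.01 0 0 0 0.68"

```text
time_s: 5.6
position: [0.551, 0.0823, 0.0714]
tcp_rot: [[0.109, 0.994, -0.001], [0.994, -0.109, 0.0], [-0.0, -0.001, -1.0]]
force: [0.3, 0.2, -0.2]
opening: 0.161
grasp_force: 0.0
```

Call:
step_arm --pt "0 0 0.005 0 0 0 0.68" --pt "0 0 0.01 0 0 0 0.68" --pt "0 0 0.01 0 0 0 0.68"

```text
time_s: 5.85
position: [0.551, 0.0823, 0.0684]
tcp_rot: [[0.109, 0.994, -0.001], [0.994, -0.109, 0.0], [-0.0, -0.001, -1.0]]
force: [-0.8, -0.6, 0.1]
opening: 0.163
grasp_force: 0.0
```

```bash
python3 plan.py .202 0 .077;python3 - <<'E'
from h import *
a=snap('wrist','pics/w4.png')['image'][180:330,220:420,::-1]
b=snap('scene','pics/s4.png')['image'][200:300,280:380,::-1]
g=lambda i,s:(np.clip(cv2.resize(i,s,interpolation=cv2.INTER_CUBIC)/255.,0,1)**.45*255).astype(np.uint8)
cv2.imwrite('pics/v4.png',np.hstack([g(a,(400,300)),g(b,(400,400))[50:350]]))
E
```

```text
st [ 0.0832 -0.0148  0.0684] open 0.16328020575390564 t 5.85 F [-0.8 -0.6  0.1]
shift [ 0.396  0.047 -0.029] turn [-0.001  0.    -0.006]
```

View pics/v4.png

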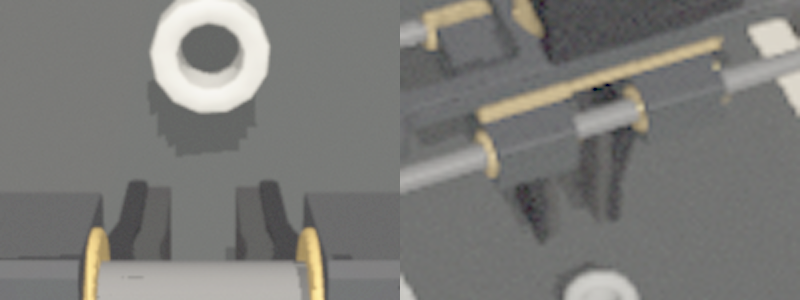

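The contrast-stretched view shows a jaw gap of about 14 mm against the 26 mm spacer. The fingertips are at (288,271) and (354,271) in the wrist picture, and at (333,267.5) and (316,273) in the scene picture. I'll triangulate them.

```bash
python3 - <<'E'
from h import *
from scipy.optimize import least_squares
W=np.load('pics/w4.npy',allow_pickle=True).item();S=np.load('pics/s4.npy',allow_pickle=True).item()
st=W["state"];p=np.array(st["position"]);R=np.array(st["tcp_rot"])
def proj(c,P):
    q=np.linalg.inv(T(c))@[*P,1];u=q[:2]/q[2];f=240/np.tan(np.radians(c["vertical_fov"])/2);return u*(1+c["k1"]*(u@u))*f+[c["cx"],c["cy"]]
for a,b in(((354,271),(316.25,273)),((288,271),(333,267.5))):
    r=least_squares(lambda P:np.r_[proj(W,P)-a,proj(S,P)-b],p); print(r.x.round(4),"tool",(R.T@(r.x-p)).round(4),r.fun.round(1))
E
```

```text
[0.5671 0.0912 0.084 ] tool [ 0.0106  0.015  -0.0156] [-0.5 -0.6 -2.  -1.3]
[0.5386 0.0917 0.0776] tool [ 0.008  -0.0134 -0.0091] [-0.3 -0.2 -1.  -0.3]
```

Call:
step_arm --pt "0 0 0.006 0 0 0 0.68" --pt "0 0 0.012 0 0 0 0.68" --pt "0 0 0.012 0 0 0 0.68"

```text
time_s: 6.2
position: [0.5509, 0.0823, 0.0648]
tcp_rot: [[0.109, 0.994, -0.001], [0.994, -0.109, 0.0], [-0.0, -0.001, -1.0]]
force: [0.7, -0.1, 0.4]
opening: 0.16
grasp_force: 0.0
```

Call:
step_arm --pt "0 0 0.006 0 0 0 0.68" --pt "0 0 0.012 0 0 0 0.68" --pt "0 0 0.012 0 0 0 0.68"

```text
time_s: 6.45
position: [0.5509, 0.0823, 0.0612]
tcp_rot: [[0.109, 0.994, -0.001], [0.994, -0.109, 0.0], [-0.0, -0.001, -1.0]]
force: [0.1, -0.3, 0.1]
opening: 0.16
grasp_force: 0.0
```

Call:
step_arm --pt "0 0 0.006 0 0 0 0.68" --pt "0 0 0.012 0 0 0 0.68" --pt "0 0 0.012 0 0 0 0.68"

```text
time_s: 6.7
position: [0.5509, 0.0823, 0.0576]
tcp_rot: [[0.109, 0.994, -0.001], [0.994, -0.109, 0.0], [-0.0, -0.001, -1.0]]
force: [0.2, -0.3, -0.4]
opening: 0.162
grasp_force: 0.0
```

```bash
python3 - <<'E'
from h import *
S=np.load('pics/s3.npy',allow_pickle=True).item();st=S["state"];p=np.array(st["position"]);R=np.array(st["tcp_rot"]);M=T(S)
f=240/np.tan(np.radians(S["vertical_fov"])/2)
for uv in((271.2,264.5),(389.7,228.8)):
  for z in(-.075,-.06,-.045,-.03):
    P=np.r_[px2w(S,uv,p[2]-z),p[2]-z]; print(uv,z,(R.T@(P-p)).round(4))
E
```

```text
(271.2, 264.5) -0.075 [ 0.028   0.0808 -0.075 ]
(271.2, 264.5) -0.06 [ 0.017   0.0779 -0.06  ]
(271.2, 264.5) -0.045 [ 0.0059  0.0751 -0.045 ]
(271.2, 264.5) -0.03 [-0.0051  0.0722 -0.03  ]
(389.7, 228.8) -0.075 [ 0.029 -0.087 -0.075]
(389.7, 228.8) -0.06 [ 0.018 -0.094 -0.06 ]
(389.7, 228.8) -0.045 [ 0.0069 -0.101  -0.045 ]
(389.7, 228.8) -0.03 [-0.0041 -0.108  -0.03  ]
```

The gripper body's brackets triangulate to about 80 mm behind the reported TCP, and the tips to about 10 mm behind it. So the whole gripper sits about 35 mm higher than the data says, and clearance over the block is fine. I'll lower 3 mm more, then push s1.

Call:
step_arm --pt "0 0 0.005 0 0 0 0.68" --pt "0 0 0.01 0 0 0 0.68" --pt "0 0 0.01 0 0 0 0.68"

```text
time_s: 6.95
position: [0.551, 0.0823, 0.0546]
tcp_rot: [[0.109, 0.994, -0.001], [0.994, -0.109, 0.0], [-0.0, -0.001, -1.0]]
force: [-0.5, -0.3, 0.7]
opening: 0.157
grasp_force: 0.0
```

Call:
step_arm --pt "0.02 0 0 0 0 0 0.68" --pt "0.04 0 0 0 0 0 0.68" --pt "0.06 0.003 0 0 0 0 0.68" --pt "0.08 0.006 0 0 0 0 0.68" --pt "0.1 0.01 0 0 0 0 0.68" --pt "0.12 0.014 0 0 0 0 0.68" --pt "0.14 0.018 0 0 0 0 0.68" --pt "0.14 0.018 0 0 0 0 0.68"

```text
time_s: 7.62
position: [0.5617, 0.1248, 0.055]
tcp_rot: [[0.108, 0.994, 0.001], [0.994, -0.108, 0.0], [0.0, 0.001, -1.0]]
force: [0.0, -0.1, 0.2]
opening: 0.161
grasp_force: 0.0
```

```bash
cat > loc.py <<'E'
import sys
from h import *
C=np.array([.557,-.002]); e=np.array([.104,.9946]); n=np.array([.9946,-.104])
w=snap('wrist',f'pics/w_{sys.argv[1]}.png'); st=w["state"]
im=w["image"].astype(int); m=((im.min(2)>120)&(im.max(2)-im.min(2)<25)).astype(np.uint8)
for k in cv2.findContours(m,0,1)[0]:
    if cv2.contourArea(k)<250: continue
    x,y,ww,hh=cv2.boundingRect(k); q=px2w(w,(x+ww/2,y+hh/2),.074)-C; print("box",x,y,ww,hh,"st",round(q@e,4),round(q@n,4))
E
python3 plan.py .202 0 .0545; python3 loc.py a
```

```text
st [ 0.1266 -0.0085  0.055 ] open 0.16126943416882075 t 7.6167 F [ 0.  -0.1  0.2]
shift [0.251 0.027 0.002] turn [ 0.001 -0.001 -0.005]
box 523 345 53 53 st 0.0882 0.0976
box 519 296 44 13 st 0.123 0.088
box 290 214 62 67 st 0.1484 -0.0072
```

s1 is nested and moving: it went from s = 0.121 to 0.148, centred ahead of the fingers. I'll push on over the edge.

Call:
step_arm --pt "0.03 0.004 0 0 0 0 0.68" --pt "0.06 0.008 0 0 0 0 0.68" --pt "0.095 0.012 0 0 0 0 0.68" --pt "0.135 0.016 0 0 0 0 0.68" --pt "0.18 0.02 0 0 0 0 0.68" --pt "0.23 0.025 0 0 0 0 0.68" --pt "0.26 0.027 0 0 0 0 0.68" --pt "0.26 0.027 0 0 0 0 0.68"

```text
time_s: 8.33
position: [0.5782, 0.2029, 0.0551]
tcp_rot: [[0.106, 0.994, 0.001], [0.994, -0.106, 0.001], [0.001, 0.001, -1.0]]
force: [-0.9, 0.3, -0.8]
opening: 0.154
grasp_force: 0.0
```

```bash
python3 plan.py -.047 -.016 .055; python3 loc.py b
```

```text
st [ 2.06e-01 -2.00e-04  5.51e-02] open 0.15426801453795397 t 8.3333 F [-0.9  0.3 -0.8]
shift [-0.843 -0.051 -0.001] turn [ 0.002 -0.001 -0.003]
box 287 160 49 51 st 0.2532 -0.0026
```

Call:
step_arm --pt "0 0 -0.12 0 0 0 0.68" --pt "-0.12 -0.01 -0.15 0 0 0 0.68" --pt "-0.25 -0.02 -0.15 0 0 0 0.68" --pt "-0.38 -0.03 -0.15 0 0 0 0.68" --pt "-0.51 -0.04 -0.15 0 0 0 0.68" --pt "-0.64 -0.051 -0.15 0 0 0 0.68" --pt "-0.77 -0.051 -0.15 0 0 0 0.68" --pt "-0.85 -0.051 -0.15 0 0 0 0.68"

```text
time_s: 9.05
position: [0.5337, -0.0555, 0.1001]
tcp_rot: [[0.111, 0.994, -0.0], [0.994, -0.111, -0.001], [-0.001, -0.0, -1.0]]
force: [0.8, 0.6, -1.0]
opening: 0.162
grasp_force: 0.0
```

```bash
python3 plan.py -.05 -.016 .055; python3 loc.py c
```

```text
st [-0.0556 -0.0176  0.1001] open 0.1618883006427263 t 9.05 F [ 0.8  0.6 -1. ]
shift [0.019 0.005 0.15 ] turn [-0.     0.001 -0.009]
box 477 217 90 87 st -0.0561 0.0915
box 303 151 51 52 st -0.011 -0.0123
box 481 0 109 63 st 0.0576 0.0853
```

Call:
step_arm --pt "0.01 0.01 0.05 0 0 0 0.68" --pt "0.01 0.01 0.1 0 0 0 0.68" --pt "0.01 0.01 0.13 0 0 0 0.68" --pt "0.01 0.01 0.15 0 0 0 0.68" --pt "0.01 0.01 0.15 0 0 0 0.68" --pt "0.01 0.01 0.15 0 0 0 0.68"

```text
time_s: 9.6
position: [0.5378, -0.0488, 0.0548]
tcp_rot: [[0.109, 0.994, -0.001], [0.994, -0.109, 0.0], [0.0, -0.001, -1.0]]
force: [0.2, 0.5, 0.4]
opening: 0.16
grasp_force: 0.0
```

```bash
python3 plan.py .202 .012 .055; python3 loc.py d
```

```text
st [-0.0486 -0.0142  0.0548] open 0.1595530885197756 t 9.6 F [0.2 0.5 0.4]
shift [ 0.836  0.084 -0.001] turn [-0.001 -0.    -0.006]
box 525 345 69 19 st -0.078 0.0948
box 512 259 103 51 st -0.0438 0.0908
box 290 176 64 67 st -0.0108 -0.0124
box 521 0 119 68 st 0.0553 0.0833
```

Call:
step_arm --pt "0.02 0 0 0 0 0 0.68" --pt "0.04 0 0 0 0 0 0.68" --pt "0.06 0.002 0 0 0 0 0.68" --pt "0.085 0.005 0 0 0 0 0.68" --pt "0.115 0.008 0 0 0 0 0.68" --pt "0.145 0.011 0 0 0 0 0.68" --pt "0.175 0.014 0 0 0 0 0.68" --pt "0.205 0.017 0 0 0 0 0.68"

```text
time_s: 10.32
position: [0.55, 0.0126, 0.055]
tcp_rot: [[0.108, 0.994, 0.0], [0.994, -0.108, -0.0], [-0.0, 0.0, -1.0]]
force: [-0.9, -0.4, 0.2]
opening: 0.159
grasp_force: 0.6
```

Call:
step_arm --pt "0.035 0.003 0 0 0 0 0.68" --pt "0.07 0.006 0 0 0 0 0.68" --pt "0.105 0.009 0 0 0 0 0.68" --pt "0.14 0.012 0 0 0 0 0.68" --pt "0.175 0.015 0 0 0 0 0.68" --pt "0.21 0.018 0 0 0 0 0.68" --pt "0.245 0.021 0 0 0 0 0.68" --pt "0.28 0.024 0 0 0 0 0.68"

```text
time_s: 10.98
position: [0.5662, 0.0953, 0.0549]
tcp_rot: [[0.109, 0.994, -0.0], [0.994, -0.109, 0.0], [0.0, -0.0, -1.0]]
force: [-0.5, -0.5, 1.1]
opening: 0.161
grasp_force: 0.7
```

```bash
python3 plan.py .206 .012 .055; python3 loc.py e
```

```text
st [ 0.0978 -0.001   0.0549] open 0.1608704358047734 t 10.9833 F [-0.5 -0.5  1.1]
shift [ 0.361  0.042 -0.   ] turn [-0.    -0.    -0.006]
box 521 346 45 51 st 0.0595 0.102
box 434 237 139 73 st 0.1078 0.077
box 289 216 63 67 st 0.1188 0.0001
```

Nested and on course, with the same offset as before. I'll push on over the edge.

Call:
step_arm --pt "0.03 0.004 0 0 0 0 0.68" --pt "0.065 0.008 0 0 0 0 0.68" --pt "0.1 0.012 0 0 0 0 0.68" --pt "0.135 0.016 0 0 0 0 0.68" --pt "0.175 0.02 0 0 0 0 0.68" --pt "0.215 0.025 0 0 0 0 0.68" --pt "0.26 0.03 0 0 0 0 0.68" --pt "0.31 0.035 0 0 0 0 0.68"

```text
time_s: 11.7
position: [0.5869, 0.1868, 0.055]
tcp_rot: [[0.109, 0.994, -0.0], [0.994, -0.109, -0.0], [-0.0, -0.0, -1.0]]
force: [-0.5, -0.3, 0.6]
opening: 0.165
grasp_force: 0.0
```

Call:
step_arm --pt "0.05 0.006 0 0 0 0 0.68" --pt "0.05 0.006 0 0 0 0 0.68" --pt "0.05 0.006 0 0 0 0 0.68"

```text
time_s: 11.95
position: [0.5901, 0.2016, 0.0549]
tcp_rot: [[0.107, 0.994, 0.0], [0.994, -0.107, -0.0], [-0.0, 0.0, -1.0]]
force: [-0.7, -0.7, 0.1]
opening: 0.162
grasp_force: 0.0
```

```bash
python3 plan.py -.165 -.008 .055; python3 loc.py f
```

```text
st [0.206  0.0118 0.0549] open 0.16157504549101803 t 11.95 F [-0.7 -0.7  0.1]
shift [-1.237 -0.062 -0.   ] turn [ 0.     0.    -0.004]
box 333 195 50 39 st 0.2416 0.0279
box 264 160 49 51 st 0.2533 0.0004
```

Call:
step_arm --pt "0 0 -0.12 0 0 0 0.68" --pt "-0.12 -0.01 -0.15 0 0 0 0.68" --pt "-0.25 -0.02 -0.15 0 0 0 0.68" --pt "-0.38 -0.03 -0.15 0 0 0 0.68" --pt "-0.51 -0.04 -0.15 0 0 0 0.68" --pt "-0.64 -0.05 -0.15 0 0 0 0.68" --pt "-0.77 -0.062 -0.15 0 0 0 0.68" --pt "-0.9 -0.062 -0.15 0 0 0 0.68"

```text
time_s: 12.67
position: [0.5402, -0.0681, 0.1]
tcp_rot: [[0.11, 0.994, -0.002], [0.994, -0.11, 0.0], [0.0, -0.002, -1.0]]
force: [0.4, -0.8, -0.2]
opening: 0.158
grasp_force: 0.0
```

Call:
step_arm --pt "-0.13 0 0 0 0 0 0.68" --pt "-0.25 0 0 0 0 0 0.68" --pt "-0.33 0 0 0 0 0 0.68" --pt "-0.33 0 0 0 0 0 0.68" --pt "-0.33 0 0 0 0 0 0.68"

```text
time_s: 13.08
position: [0.5307, -0.1664, 0.0999]
tcp_rot: [[0.113, 0.994, -0.0], [0.994, -0.113, 0.0], [0.0, -0.0, -1.0]]
force: [0.8, 0.6, -0.7]
opening: 0.161
grasp_force: 0.0
```

```bash
python3 plan.py -.165 -.006 .055; python3 loc.py g
```

```text
st [-0.1663 -0.0091  0.0999] open 0.16103095237838225 t 13.0833 F [ 0.8  0.6 -0.7]
shift [0.004 0.01  0.15 ] turn [-0.    -0.    -0.012]
box 305 163 51 53 st -0.1279 -0.0027
box 478 0 102 94 st -0.0602 0.0916
```

Call:
step_arm --pt "-0.005 0.01 0.05 0 0 -0.012 0.68" --pt "-0.005 0.01 0.1 0 0 -0.012 0.68" --pt "-0.005 0.01 0.13 0 0 -0.012 0.68" --pt "-0.005 0.01 0.15 0 0 -0.012 0.68" --pt "-0.005 0.01 0.15 0 0 -0.012 0.68" --pt "-0.005 0.01 0.15 0 0 -0.012 0.68"

```text
time_s: 13.63
position: [0.5341, -0.1655, 0.0548]
tcp_rot: [[0.099, 0.995, -0.001], [0.995, -0.099, 0.0], [0.0, -0.001, -1.0]]
force: [0.0, 0.3, 0.5]
opening: 0.161
grasp_force: 0.0
```

Call:
step_arm --pt "0.02 0 0 0 0 0 0.68" --pt "0.04 0 0 0 0 0 0.68" --pt "0.06 0.002 0 0 0 0 0.68" --pt "0.085 0.004 0 0 0 0 0.68" --pt "0.115 0.006 0 0 0 0 0.68" --pt "0.145 0.008 0 0 0 0 0.68" --pt "0.175 0.01 0 0 0 0 0.68" --pt "0.205 0.012 0 0 0 0 0.68"

```text
time_s: 14.3
position: [0.544, -0.1044, 0.055]
tcp_rot: [[0.099, 0.995, 0.0], [0.995, -0.099, -0.0], [-0.0, 0.0, -1.0]]
force: [0.0, 0.1, 1.0]
opening: 0.163
grasp_force: 0.3
```

```bash
python3 plan.py .206 .02 .055; python3 loc.py h
```

```text
st [-0.1032 -0.0022  0.055 ] open 0.16258225579220395 t 14.3 F [0.  0.1 1. ]
shift [1.03  0.079 0.   ] turn [0.    0.    0.006]
box 288 215 63 67 st -0.0818 -0.0017
box 493 126 120 124 st -0.0561 0.0916
```

Call:
step_arm --pt "0.035 0.002 0 0 0 0 0.68" --pt "0.07 0.004 0 0 0 0 0.68" --pt "0.105 0.006 0 0 0 0 0.68" --pt "0.14 0.008 0 0 0 0 0.68" --pt "0.175 0.01 0 0 0 0 0.68" --pt "0.21 0.012 0 0 0 0 0.68" --pt "0.245 0.014 0 0 0 0 0.68" --pt "0.28 0.016 0 0 0 0 0.68"

```text
time_s: 15.02
position: [0.5571, -0.0212, 0.0549]
tcp_rot: [[0.099, 0.995, -0.0], [0.995, -0.099, 0.0], [0.0, -0.0, -1.0]]
force: [0.2, -0.5, 0.2]
opening: 0.162
grasp_force: 0.1
```

Call:
step_arm --pt "0.035 0.003 0 0 0 0 0.68" --pt "0.07 0.005 0 0 0 0 0.68" --pt "0.105 0.008 0 0 0 0 0.68" --pt "0.14 0.01 0 0 0 0 0.68" --pt "0.175 0.012 0 0 0 0 0.68" --pt "0.21 0.014 0 0 0 0 0.68" --pt "0.245 0.016 0 0 0 0 0.68" --pt "0.28 0.018 0 0 0 0 0.68"

```text
time_s: 15.68
position: [0.5709, 0.0617, 0.0549]
tcp_rot: [[0.1, 0.995, -0.0], [0.995, -0.1, 0.0], [0.0, -0.0, -1.0]]
force: [-0.9, 0.9, 0.3]
opening: 0.157
grasp_force: 0.1
```

```bash
python3 plan.py .206 .02 .055; python3 loc.py i
```

```text
st [0.0648 0.0072 0.0549] open 0.1567948823995874 t 15.6833 F [-0.9  0.9  0.3]
shift [ 0.47   0.045 -0.   ] turn [-0.    -0.     0.006]
box 289 215 62 67 st 0.0863 0.0079
box 421 164 145 145 st 0.0917 0.0788
```

Call:
step_arm --pt "0.035 0.002 0 0 0 0 0.68" --pt "0.07 0.004 0 0 0 0 0.68" --pt "0.105 0.006 0 0 0 0 0.68" --pt "0.14 0.008 0 0 0 0 0.68" --pt "0.175 0.012 0 0 0 0 0.68" --pt "0.21 0.016 0 0 0 0 0.68" --pt "0.245 0.02 0 0 0 0 0.68" --pt "0.28 0.025 0 0 0 0 0.68"

```text
time_s: 16.4
position: [0.5867, 0.1446, 0.0549]
tcp_rot: [[0.099, 0.995, -0.0], [0.995, -0.099, 0.0], [-0.0, -0.0, -1.0]]
force: [0.2, -0.1, 0.3]
opening: 0.162
grasp_force: 0.1
```

Call:
step_arm --pt "0.04 0.004 0 0 0 0 0.68" --pt "0.085 0.008 0 0 0 0 0.68" --pt "0.135 0.012 0 0 0 0 0.68" --pt "0.19 0.016 0 0 0 0 0.68" --pt "0.19 0.016 0 0 0 0 0.68" --pt "0.19 0.016 0 0 0 0 0.68" --pt "0.19 0.016 -0.1 0 0 0 0.68" --pt "0.19 0.016 -0.15 0 0 0 0.68"

```text
time_s: 17.07
position: [0.5969, 0.1994, 0.1007]
tcp_rot: [[0.1, 0.995, -0.001], [0.995, -0.1, -0.0], [-0.0, -0.001, -1.0]]
force: [1.2, -0.0, 0.7]
opening: 0.158
grasp_force: 0.0
```

Call:
step_arm --pt "-0.1 0 -0.1 0 0 0 0.68" --pt "-0.2 0 -0.2 0 0 0 0.68" --pt "-0.3 0 -0.3 0 0 0 0.68" --pt "-0.4 0 -0.3 0 0 0 0.68" --pt "-0.5 0 -0.3 0 0 0 0.68" --pt "-0.6 0 -0.3 0 0 0 0.68" --pt "-0.6 0 -0.3 0 0 0 0.68" --pt "-0.6 0 -0.3 0 0 0 0.68"

```text
time_s: 17.73
position: [0.5786, 0.0185, 0.19]
tcp_rot: [[0.104, 0.995, -0.001], [0.995, -0.104, 0.0], [0.0, -0.001, -1.0]]
force: [0.8, 1.0, 0.4]
opening: 0.16
grasp_force: 0.0
```

```bash
python3 plan.py 0 0 .2; python3 - <<'E'
from h import *
w=snap('wrist','pics/wf.png')['image'][:,:,::-1]; s=snap('scene','pics/sf.png')['image'][:,:,::-1]; t=snap('top','pics/tf.png')['image'][:,:,::-1]
g=lambda i,z:(np.clip(cv2.resize(i,z,interpolation=cv2.INTER_CUBIC)/255.,0,1)**.6*255).astype(np.uint8)
cv2.imwrite('pics/vf.png',np.vstack([np.hstack([g(w[:240],(400,150)),g(t[110:260,150:550],(400,150))]),g(s[130:480,150:550],(800,700))[250:700]]))
E
```

```text
st [0.0227 0.0194 0.19  ] open 0.15983112119678947 t 17.7333 F [0.8 1.  0.4]
shift [-0.076 -0.065 -0.033] turn [-0.001 -0.     0.   ]
```

View pics/vf.png

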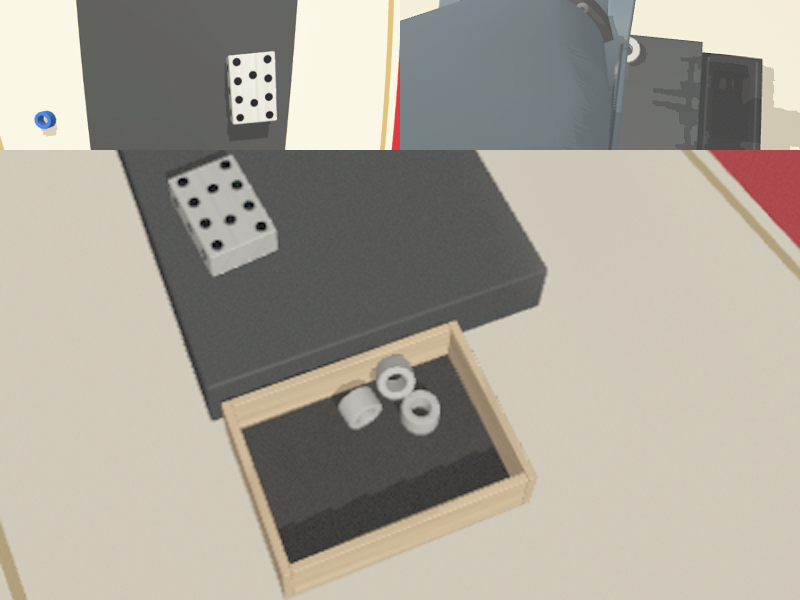

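The scene view shows all three spacers in the tray, at (360,408), (395,378) and (420,412). The block and tray haven't shifted and the arm is clear.

```bash
python3 -c "
from rig import *
print(hand_in())"
```

```text
the job is handed in; nothing more can be done
None
```

I swept all three spacers over the plate's edge into the tray by light pushing only and handed the job in at about 18 s; in the last pictures the tray and block had not moved, though I didn't re-measure the ring or case.

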